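Find the instrument box that rattles and hold it out over the dish

TASK

One of the three closed instrument boxes has something loose in it. From left to right, lift each box a hand's breadth off the table, hold it steady a moment, shake it briskly back and forth along its length, and set it down again where it stood and let go; then, after all three, take up the one that rattled and hold it out, level and still, centred over the round clear dish with its underside about 12 cm above the table. Leave everything else where it is, and finish while still holding the box there.

Things in the scene. Friction and masses are not known exactly. Their poses are not given: they have to be found in the camera images.
- box_left: Left (+y) of three identical closed steel instrument boxes in a row across the table; 70 mm along its x, 118 mm along y, 44 mm high, about 0.7 kg; lid latched, fixed. Grasp across x: sides at x = -31 and +34 mm, lid rim (above 30 mm) at -32 and +35 mm. Origin: centre of the underside; z up. Contents: see the middle box.
- box_middle: Middle box, like the left one. In one of the three, any of them, a 0.4 kg insert has come loose: it swings up to 20 mm along the box's y on a soft mount, so that after a stroke along y the force on the tool along y goes on swinging by 2 to 4 N at about 3.5 Hz. In the others it is locked and the force dies at once. The boxes' masses vary: weighing tells nothing.
- box_right: Right (-y) box of the row, like the left one in shape and size; origin at the centre of the underside. Contents: see the middle box.
- dish: Round clear petri dish with its lid on, 92 mm wide and 15 mm high, lying behind the row of boxes. Origin: centre of its underside.
- dropper: Small white bottle with a ribbed screw cap, 30 mm wide, 62 mm high, a bystander. Origin: centre of its underside.
- tube_rack: Moulded rack with small capped tubes, 62 x 105 mm, 42 mm high, a bystander. Origin: centre of its underside.
- timer: Flat white bench timer with three buttons, 72 x 62 mm, 18 mm high, a bystander. Origin: centre of its underside.
- bottle: White reagent bottle with a screw cap, 50 mm wide, 100 mm high, a bystander. Origin: centre of its underside.
- marker: Capped marker pen lying on the table, 137 mm long along its y, 14 mm thick, a bystander. Origin: middle of its underside.
- tape: Roll of label tape lying flat, 58 mm wide, 19 mm high, a bystander. Origin: centre of its underside.

How it is judged:
On the way, in this order (a step that is already met when the one before it is completed fails the run):
1. the left box is lifted clear of the table and steadied (height (world z) of box_left above 0.04 m and distance of box_left from where it was at the start of the episode below 0.25 m and linear speed of box_left below 0.08 m/s and angular speed of box_left below 0.5 rad/s).
2. the left box is swung briskly in the air over its place (faster than 0.2 m/s or 1.5 rad/s) (height (world z) of box_left above 0.04 m and distance of box_left from where it was at the start of the episode below 0.25 m and (linear speed of box_left above 0.2 m/s or angular speed of box_left above 1.5 rad/s)).
3. the left box turns back or stops, still in the air (all of step 1).
4. the middle box is lifted clear of the table and steadied (height (world z) of box_middle above 0.04 m and distance of box_middle from where it was at the start of the episode below 0.25 m and linear speed of box_middle below 0.08 m/s and angular speed of box_middle below 0.5 rad/s).
5. the middle box is swung briskly in the air over its place (faster than 0.2 m/s or 1.5 rad/s) (height (world z) of box_middle above 0.04 m and distance of box_middle from where it was at the start of the episode below 0.25 m and (linear speed of box_middle above 0.2 m/s or angular speed of box_middle above 1.5 rad/s)).
6. the middle box turns back or stops, still in the air (all of step 4).
7. the right box is lifted clear of the table and steadied (height (world z) of box_right above 0.04 m and distance of box_right from where it was at the start of the episode below 0.25 m and linear speed of box_right below 0.08 m/s and angular speed of box_right below 0.5 rad/s).
8. the right box is swung briskly in the air over its place (faster than 0.2 m/s or 1.5 rad/s) (height (world z) of box_right above 0.04 m and distance of box_right from where it was at the start of the episode below 0.25 m and (linear speed of box_right above 0.2 m/s or angular speed of box_right above 1.5 rad/s)).
9. the right box turns back or stops, still in the air (all of step 7).
10. all three boxes stand on the table where they stood, let go (height (world z) of each of box_left, box_middle, box_right below 0.01 m and angle between each of box_left, box_middle, box_right's own z axis and vertical below 0.1 rad and distance of each of box_left, box_middle, box_right from where it was at the start of the episode below 0.05 m and contact force between the fingers and box_left below 0.2 N and contact force between the fingers and box_middle below 0.2 N and contact force between the fingers and box_right below 0.2 N), for 0.1 s.
At the end, for the whole second after the job is handed in: The fingers alone hold the box with the loose insert over the dish: centres within 40 mm seen from above, underside 80 to 180 mm above the table, tilt under 0.2 rad, speed under 30 mm/s; the other two stand upright on the table within 50 mm of where they stood, untouched (((distance between plug_1_c0 and box_left below 0.07 m and height (world z) of box_left between 0.08 and 0.18 m and angle between box_left's own z axis and vertical below 0.2 rad and horizontal distance between box_left and dish below 0.04 m and linear speed of box_left below 0.03 m/s and contact force between the fingers and box_left above 2 N and height (world z) of each of box_middle, box_right below 0.01 m and angle between each of box_middle, box_right's own z axis and vertical below 0.1 rad and distance of each of box_middle, box_right from where it was at the start of the episode below 0.05 m and contact force between the arm and box_middle below 0.2 N and contact force between the arm and box_right below 0.2 N) or (distance between plug_1_c0 and box_middle below 0.07 m and height (world z) of box_middle between 0.08 and 0.18 m and angle between box_middle's own z axis and vertical below 0.2 rad and horizontal distance between box_middle and dish below 0.04 m and linear speed of box_middle below 0.03 m/s and contact force between the fingers and box_middle above 2 N and height (world z) of each of box_left, box_right below 0.01 m and angle between each of box_left, box_right's own z axis and vertical below 0.1 rad and distance of each of box_left, box_right from where it was at the start of the episode below 0.05 m and contact force between the arm and box_left below 0.2 N and contact force between the arm and box_right below 0.2 N) or (distance between plug_1_c0 and box_right below 0.07 m and height (world z) of box_right between 0.08 and 0.18 m and angle between box_right's own z axis and vertical below 0.2 rad and horizontal distance between box_right and dish below 0.04 m and linear speed of box_right below 0.03 m/s and contact force between the fingers and box_right above 2 N and height (world z) of each of box_left, box_middle below 0.01 m and angle between each of box_left, box_middle's own z axis and vertical below 0.1 rad and distance of each of box_left, box_middle from where it was at the start of the episode below 0.05 m and contact force between the arm and box_left below 0.2 N and contact force between the arm and box_middle below 0.2 N))); the arm keeps its last pose, push and grip.
It fails at once if the dish is moved by more than 30 mm (distance of dish from where it was at the start of the episode above 0.03 m).
It fails at once if one of the bystanders is moved by more than 30 mm (distance of any of dropper, tube_rack, timer, bottle, marker, tape from where it was at the start of the episode above 0.03 m).
It also fails if it takes over 72 s, if anything falls off the work surface, if the arm or the gripper's body presses on something with over 40 N, if the wrist force passes 120 N, or if a joint passes its speed limit or range.

ROBOT

A 6-joint arm with a two-finger parallel gripper is mounted at the origin on a cart in front of the work surface, level with it; the furniture and walls round the work are solid. World frame = base frame: x ahead of the robot, y to its left, z up, the work surface at z = 0. Lengths are in m, angles in rad, forces in N, time in s.
With the tool pointing down it reaches from about 0.325 to 0.775 m from the base axis. Payload 5.5 kg.
Tool frame: the origin (TCP) lies at the very end of the fingers, on their centre line; the grasp point (between the pads) lies 19 mm behind it; z points along the fingers, y is the line along which they close (so a half turn about z gives the same grasp; the last joint's range is limited). The gripper opens to 88 mm and grips with 3 to 60 N. Pads are 20 mm wide; open, the fingers measure 115 mm over their backs; the gripper's body (75 mm by 178 mm) begins 61 mm behind the grasp point.
Start: joints at [-1.311, 0.091, 1.231, -0, 1.82, -0.057], TCP at [0.187, -0.57, 0.223] pointing down, gripper open.
Joint ranges: [-2.87, 2.87], [-0.86, 2.18], [0.17, 2.46], [-1.51, 4.65], [0.06, 2.69], [-2.65, 2.65]. Speed limits (rad/s): [2.57, 2.57, 3.01, 3.14, 3.14, 3.14].

INTERFACE

Orientations are given as a 3x3 rotation matrix whose columns are the frame's x, y, z axes.
In Python, from station import bot gives the robot as it stands.
- The arm moves only by the shell command python3 -m crank 'ROWS' [OPENING]. ROWS is JSON, a list that holds one entry, the list of rows, each a list of 4 numbers: the shift along the tool's x, y, z normalised to -1 to 1, where 1 is 0.4 m, then the turn about the tool's z normalised to -1 to 1, where 1 is 180 degrees. A call has 1 to 12 rows; each row is the pose to reach, as a shift and turn from the pose commanded when the call began, along the tool's axes at that moment, turning the shorter way round; what a row does not reach only later rows make up. A row lasts 1/8 s, in which the tool goes at most 62.5 mm and 10.7 degrees, less where a joint would pass 70% of its speed; a pose out of reach is approached as far as the arm can. A call with a number of a shift or a turn outside -1 to 1 is refused whole. A call with a gripper value outside its range is refused whole. OPENING is the gripper's target within -1 to 1 (shut at 1, half-way at 0, fully open at -1), set as the call begins (- or left out, the last holds). The fingers move at their own pace and stop on an object; the grip force is fixed at half the most. Time passes only in rows, so rows that repeat a pose let the fingers close. It gives the time, the measured TCP pose, the force, the opening and the grip force at its end, in the units of the state.
- bot.state(): the state, without advancing time (a new reading comes with each control period).
- bot.capture(name): name is "side" or "top"; returns a dict with "frame" (400x640x3 uint8, red, green, blue), "fx", "fy", "cx", "cy" (pixels), "origin" and "rotation" of the camera in the world. Camera axes: x right, y down, z forward; pixel columns grow to the right and rows downward; lengths in m; the calibration is good to about 2 mm. A picture is of the moment at which its call begins. There is no depth.
- bot.close_job(): hands the job in; it is judged then, once.
Trained networks look in a picture, given as the dict that the camera call returned (one of the last four; its "shot" number tells which), for a name from the list of things; names that differ only in an ending like _2 or _b are one class to them, and where a whole thing is asked for, a point or a joint stands for the part that bears it (a point fixed in the world has none). Each returns a list of dicts, best first, with "score" (0 to 1); they miss things now and then, are a little off and sometimes report something else, mostly with a low value. They report only what shows in the picture. A call takes as long as a camera call.
- bot.silhouettes(label, picture): "region" (400x640 bool, what is visible of it) and "point" ([column, row] in pixels, amid what is visible of it).
The state is a dict: "t": time; "q": joint angles; "dq": joint speeds; "effort": joint torques, N m; "eef_pos": TCP position; "orientation": TCP orientation; "ft_force": force on the tool from outside, world axes, zero at the start; "torque": the same for the moment, N m; "opening": finger opening in m; "grip_force": force on a finger pad.
Only numpy, scipy, OpenCV 4.12 (cv2) and the standard library are available. Lean on these libraries where they do the work, as an engineer would, in place of code of your own. Each camera call takes 0.05 s, during which the arm holds its last target. There are 200 camera calls.

## Working session

There is one attempt and no reset: what is moved stays moved. The work goes in short steps, Python scripts to look and compute and a shell command to move; the robot and the scene stay as the last step left them, time stands still between calls to the robot, and variables do not carry over. Pictures are saved under pics/ and viewed, at most 10 in all, crops included, and the job is handed in when it is done.

```bash
mkdir -p pics; ls
cat > h.py <<'E'
import numpy as np, cv2
from station import bot
def ray(p,uv):
    d=np.array([(uv[0]-p["cx"])/p["fx"],(uv[1]-p["cy"])/p["fy"],1.0])
    return np.array(p["origin"]),np.array(p["rotation"])@d
def at_z(p,uv,z):
    o,d=ray(p,uv); return o+d*(z-o[2])/d[2]
E
python3 - <<'E'
from h import *
s=bot.state(); print({k:np.round(v,3).tolist() for k,v in s.items()})
for n in("top","side"):
    p=bot.capture(n); cv2.imwrite(f"pics/{n}0.png",p["frame"][:,:,::-1]); print(n,np.round(p["origin"],3),np.round(p["rotation"],2).tolist(),p["fx"])
    for l in("box_left","dish","dropper","tube_rack","timer","bottle","marker","tape"):
        for r in bot.silhouettes(l,p)[:4]:
            m=r["region"]; c=cv2.minAreaRect(np.argwhere(m)[:,::-1].astype(np.float32))
            h={'box_left':.044,'dish':.015,'tube_rack':.042}.get(l,.02)
            print(l,round(r["score"],2),np.round(r["point"]),m.sum(),[np.round(at_z(p,q,h)[:2],3).tolist() for q in cv2.boxPoints(c)],np.round(at_z(p,c[0],h)[:2],3))
E
```

```text
pics
{'t': 0.0, 'q': [-1.311, 0.092, 1.232, 0.0, 1.82, -0.057], 'dq': [0.001, -0.001, -0.0, -0.001, -0.001, -0.004], 'effort': [0.002, -44.645, -40.644, 0.07, 0.029, -0.0], 'eef_pos': [0.187, -0.57, 0.222], 'orientation': [[0.95, 0.312, -0.0], [0.312, -0.95, 0.002], [0.0, -0.002, -1.0]], 'ft_force': [-0.521, -0.165, 0.886], 'torque': [0.0, 0.01, 0.016], 'grip_force': 0.0, 'opening': 0.088}
top [ 0.382 -0.079  1.557] [[0.02, -1.0, 0.08], [-1.0, -0.02, 0.01], [-0.01, -0.08, -1.0]] 471.1767432697979
box_left 0.87 [248. 219.] 748 [[0.406, 0.238], [0.473, 0.229], [0.455, 0.11], [0.388, 0.12]] [0.43  0.174]
dish 0.58 [331. 159.] 626 [[0.678, -0.049], [0.679, -0.139], [0.586, -0.14], [0.584, -0.051]] [ 0.632 -0.095]
tube_rack 0.96 [380. 161.] 676 [[0.651, -0.184], [0.659, -0.293], [0.592, -0.297], [0.584, -0.188]] [ 0.622 -0.24 ]
timer 0.74 [461. 225.] 383 [[0.404, -0.473], [0.464, -0.506], [0.435, -0.559], [0.375, -0.526]] [ 0.419 -0.516]
bottle 0.57 [426. 167.] 277 [[0.635, -0.366], [0.636, -0.428], [0.58, -0.428], [0.579, -0.366]] [ 0.608 -0.397]
marker 0.65 [453. 182.] 155 [[0.498, -0.4
[... 581 characters left out ...]
335], [0.575, -0.338]] [ 0.619 -0.274]
timer 0.66 [302. 343.] 729 [[0.37, -0.549], [0.396, -0.483], [0.464, -0.523], [0.436, -0.587]] [ 0.417 -0.536]
bottle 0.91 [364. 286.] 591 [[0.597, -0.303], [0.649, -0.311], [0.617, -0.441], [0.569, -0.434]] [ 0.607 -0.375]
marker 0.52 [356. 327.] 291 [[0.483, -0.471], [0.492, -0.454], [0.599, -0.538], [0.589, -0.554]] [ 0.542 -0.505]
marker 0.2 [354. 223.] 451 [[0.587, -0.074], [0.676, -0.088], [0.658, -0.171], [0.572, -0.158]] [ 0.623 -0.124]
tape 0.42 [269. 144.] 153 [[0.375, 0.419], [0.428, 0.411], [0.421, 0.332], [0.37, 0.34]] [0.399 0.375]
tape 0.23 [359. 330.] 227 [[0.485, -0.469], [0.493, -0.455], [0.597, -0.54], [0.589, -0.553]] [ 0.542 -0.505]
```

Run:
```python
from h import *
for n in("top","side"):
    p=bot.capture(n)
    for l in("box_left","box_middle","box_right","dropper"):
        for r in bot.silhouettes(l,p)[:3]:
            m=r["region"]; c=cv2.minAreaRect(np.argwhere(m)[:,::-1].astype(np.float32))
            print(n,l,round(r["score"],2),np.round(r["point"]),m.sum(),[np.round(at_z(p,q,.044)[:2],3).tolist() for q in cv2.boxPoints(c)],np.round(at_z(p,c[0],.044)[:2],3))
t=cv2.imread("pics/top0.png")[100:300,150:500]; cv2.imwrite("pics/top0c.png",cv2.resize(t,None,fx=2.28,fy=2.28,interpolation=2))
```

```text
top box_left 0.7 [247. 218.] 806 [[0.403, 0.241], [0.473, 0.231], [0.454, 0.109], [0.386, 0.119]] [0.429 0.175]
top box_middle 0.9 [311. 217.] 773 [[0.459, 0.026], [0.489, -0.087], [0.421, -0.106], [0.39, 0.008]] [ 0.44 -0.04]
top box_right 0.81 [388. 211.] 843 [[0.434, -0.211], [0.512, -0.218], [0.502, -0.339], [0.424, -0.332]] [ 0.468 -0.275]
side box_left 0.94 [279. 175.] 627 [[0.394, 0.237], [0.47, 0.225], [0.452, 0.053], [0.382, 0.064]] [0.424 0.141]
side box_middle 0.72 [296. 214.] 821 [[0.381, -0.01], [0.453, 0.046], [0.494, -0.129], [0.426, -0.176]] [ 0.439 -0.071]
side box_right 0.57 [308. 264.] 1011 [[0.432, -0.219], [0.506, -0.224], [0.489, -0.38], [0.421, -0.375]] [ 0.462 -0.303]
side dropper 0.54 [326. 178.] 148 [[0.561, 0.166], [0.588, 0.162], [0.571, 0.057], [0.545, 0.061]] [0.566 0.11 ]
```

View pics/top0c.png

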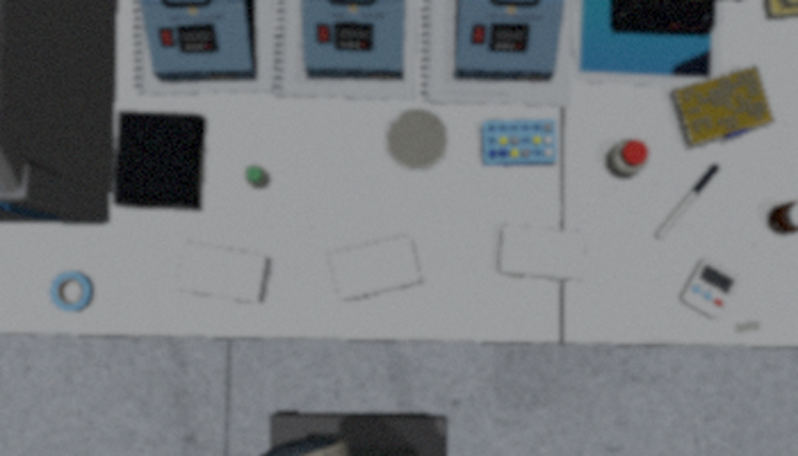

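View pics/side0.png

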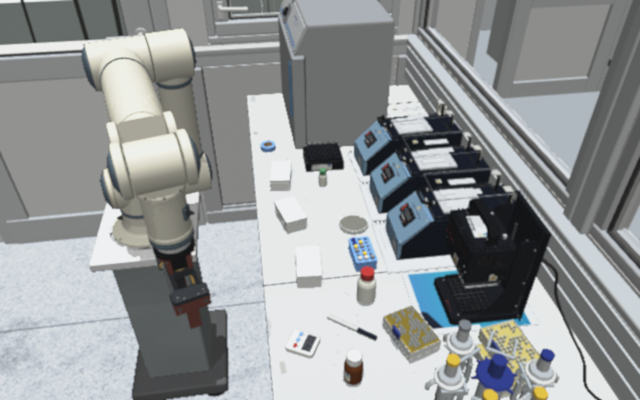

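The crop of the top view shows the left, middle and right boxes at about (225,272), (375,267) and (540,250), and the dish at (417,139). In the side view they are at (281,175), (291,213), (308,265) and (354,224). The network regions agree with this. Next I fit box outlines to the regions to get poses.

```bash
cat >> h.py <<'E'
from scipy.optimize import minimize
def proj(p,P):
    c=(np.asarray(P)-p["origin"])@np.array(p["rotation"])
    return c[:,:2]/c[:,2:]*[p["fx"],p["fy"]]+[p["cx"],p["cy"]]
def boxpts(x,y,a,z0=0):
    ca,sa=np.cos(a),np.sin(a)
    return np.array([[x+ca*u-sa*v,y+sa*u+ca*v,z0+w] for u in(-.0325,.0345) for v in(-.059,.059) for w in(0,.044)])
def hullmask(p,P,S=4):
    h=cv2.convexHull((proj(p,P)*S*16+S*8).astype(np.int32)).reshape(-1,1,2)
    m=np.zeros((400*S,640*S),np.uint8); cv2.fillPoly(m,[h],1,shift=4)
    return cv2.resize(m.astype(np.float32),(640,400),interpolation=cv2.INTER_AREA)
def fit(views,x0):
    def f(v):
        return sum(1-np.minimum(m,h).sum()/np.maximum(m,h).sum() for p,m in views for h in[hullmask(p,boxpts(*v))])
    s=[x0]+[np.array(x0)+d for d in np.diag([.01,.01,.1])]
    r=minimize(f,x0,method="Nelder-Mead",options=dict(initial_simplex=s,maxiter=80,xatol=2e-4)); return r.x,r.fun
E
cat > t.py <<'E'
from h import *
g={"box_left":(.43,.174,-.148),"box_middle":(.44,-.04,.26),"box_right":(.466,-.275,-.08)}
pt,ps=bot.capture("top"),bot.capture("side")
for l,x0 in g.items():
    V=[(p,max(bot.silhouettes(l,p),key=lambda r:r["score"])["region"].astype(np.float32)) for p in(pt,ps)]
    for v in(V,V[:1],V[1:]): print(l,*(np.round(q,4) for q in fit(v,x0)))
E
python3 t.py
```

```text
box_left [ 0.4288  0.1761 -0.1357] 0.1688
box_left [ 0.4299  0.1777 -0.1177] 0.0809
box_left [ 0.4283  0.1748 -0.1378] 0.0738
box_middle [ 0.4397 -0.0409  0.2426] 0.1272
box_middle [ 0.4413 -0.0408  0.2497] 0.0611
box_middle [ 0.4387 -0.0417  0.242 ] 0.0467
box_right [ 0.4638 -0.2774 -0.0655] 0.2391
box_right [ 0.4674 -0.2729 -0.0755] 0.1291
box_right [ 0.4628 -0.2768 -0.1013] 0.0686
```

```bash
cat >> h.py <<'E'
def go(x,y,z,ang):
    "shift (units of 0.4 m) in tool axes and turn (units of 180 deg) to reach TCP xyz with tool x at world angle ang deg"
    s=bot.state(); R=np.array(s["orientation"]); d=R.T@(np.array([x,y,z])-s["eef_pos"])
    a=np.degrees(np.arctan2(R[1,0],R[0,0])); t=-((ang-a+180)%360-180)
    print("t",round(s["t"],2),"shift",np.round(d/.4,4),"turn",round(t/180,4),"| now",np.round(s["eef_pos"],4),round(a,2))
E
python3 -c "
from h import *
go(.40,-.25,.22,82.3);go(.4305,.176,.16,82.3)"
```

```text
t 1.8 shift [ 0.7556 -0.5946  0.0066] turn -0.3564 | now [ 0.1869 -0.5702  0.2226] 18.15
t 1.8 shift [ 1.1597 -1.5829  0.1566] turn -0.3564 | now [ 0.1869 -0.5702  0.2226] 18.15
```

```bash
python3 -m crank '[[[0.7556,-0.5946,0.0066,-0.3564],[0.7556,-0.5946,0.0066,-0.3564],[0.7556,-0.5946,0.0066,-0.3564],[0.7556,-0.5946,0.0066,-0.3564],[0.7556,-0.5946,0.0066,-0.3564],[0.7556,-0.5946,0.0066,-0.3564],[0.7556,-0.5946,0.0066,-0.3564],[0.7556,-0.5946,0.0066,-0.3564]]]' -1; python3 -c "
from h import *
go(.4305,.176,.15,82.3)"
```

```text
t: 2.8
eef_pos: [0.4001, -0.2499, 0.2201]
orientation: [[0.134, 0.991, -0.0], [0.991, -0.134, -0.001], [-0.001, -0.0, -1.0]]
ft_force: [0.5, -0.2, -0.8]
opening: 0.088
grip_force: 0.0
t 2.8 shift [ 1.0655 -0.0674  0.1746] turn -0.0 | now [ 0.4001 -0.2499  0.2201] 82.3
```

```bash
python3 -m crank '[[[0.99,-0.0674,0.1,0],[0.99,-0.0674,0.1,0],[0.99,-0.0674,0.1,0],[0.99,-0.0674,0.1,0],[0.99,-0.0674,0.1,0],[0.99,-0.0674,0.1,0],[0.99,-0.0674,0.1,0],[0.99,-0.0674,0.1,0]]]'
python3 - <<'E'
from h import *
go(.4305,.176,.10,82.3);go(.4305,.176,.005,82.3)
p=bot.capture("side"); cv2.imwrite("pics/s1.png",cv2.resize(p["frame"][60:260,120:420,::-1],None,fx=2.6,fy=2.6))
E
```

```text
t: 3.8
eef_pos: [0.4266, 0.1457, 0.1794]
orientation: [[0.134, 0.991, -0.001], [0.991, -0.134, -0.001], [-0.001, -0.001, -1.0]]
ft_force: [-0.1, -0.1, 0.1]
opening: 0.0878
grip_force: 0.0
t 3.8 shift [ 0.0765 -0.0004  0.1985] turn -0.0001 | now [0.4266 0.1457 0.1794] 82.28
t 3.8 shift [ 7.68e-02 -1.00e-04  4.36e-01] turn -0.0001 | now [0.4266 0.1457 0.1794] 82.28
```

View pics/s1.png

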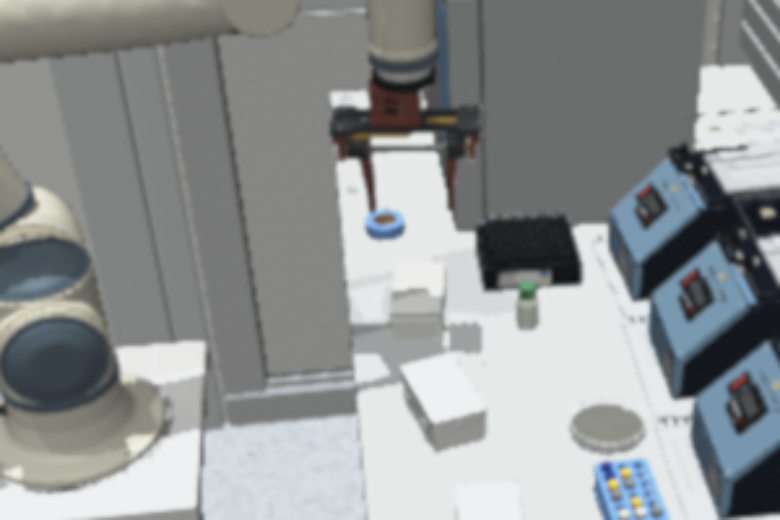

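The crop shows the gripper open over the left box (box top at about (418,290)), with the wide gripper body lying across x. The path down is clear.

```bash
python3 -m crank '[[[0.0765,0,0.1,0],[0.0765,0,0.2,0],[0.0765,0,0.3,0],[0.0765,0,0.36,0],[0.0768,0,0.41,0],[0.0768,0,0.436,0],[0.0768,0,0.436,0],[0.0768,0,0.436,0]]]'; python3 -m crank '[[[0,0,0,0],[0,0,0,0],[0,0,0,0],[0,0,0,0],[0,0,0,0],[0,0,0,0]]]' 1
```

```text
t: 4.85
eef_pos: [0.4313, 0.1762, 0.0067]
orientation: [[0.135, 0.991, 0.002], [0.991, -0.135, 0.0], [0.001, 0.002, -1.0]]
ft_force: [-0.6, -0.6, 0.1]
opening: 0.0876
grip_force: 0.0
t: 5.6
eef_pos: [0.4304, 0.1767, 0.006]
orientation: [[0.134, 0.991, -0.0], [0.991, -0.134, 0.0], [0.0, -0.0, -1.0]]
ft_force: [-2.5, 0.3, 5.3]
opening: 0.0668
grip_force: 29.9
```

```bash
cat > ring.py <<'E'
from h import *
a=[];t=[]
for i in range(18):
    bot.capture("top"); s=bot.state(); R=np.array(s["orientation"]); a.append(np.array(s["ft_force"])@R[:,0]); t.append(s["t"])
a=np.array(a); print("F along box y",np.round(a,1),"p2p last 14:",round(np.ptp(a[4:]),2)); print(s["eef_pos"],s["opening"],s["grip_force"],round(t[-1],2))
E
python3 -m crank '[[[0,0,-0.03,0],[0,0,-0.1,0],[0,0,-0.18,0],[0,0,-0.23,0],[0,0,-0.25,0],[0,0,-0.25,0],[0,0,-0.25,0],[0,0,-0.25,0],[0,0,-0.25,0],[0,0,-0.25,0]]]'
python3 -m crank '[[[0.1,0,0,0],[0.1,0,0,0],[-0.04,0,0,0],[-0.1,0,0,0],[0.04,0,0,0],[0.1,0,0,0],[0,0,0,0],[0,0,0,0]]]'; python3 ring.py
```

```text
t: 6.85
eef_pos: [0.4304, 0.1765, 0.1054]
orientation: [[0.134, 0.991, -0.0], [0.991, -0.134, -0.0], [-0.0, -0.0, -1.0]]
ft_force: [-0.0, -0.8, -7.2]
opening: 0.0668
grip_force: 29.9
t: 7.85
eef_pos: [0.4302, 0.1747, 0.1054]
orientation: [[0.135, 0.991, -0.001], [0.991, -0.135, -0.002], [-0.002, -0.0, -1.0]]
ft_force: [-0.3, -0.1, -7.2]
opening: 0.067
grip_force: 30.0
F along box y [-0.2 -0.8 -0.4 -0.4 -0.1 -0.1 -0.1 -0.7  0.6 -0.1  0.2 -0.4 -0.4 -0.1
 -1.   0.3  0.2  0.6] p2p last 14: 1.59
[0.43043732 0.17650464 0.1055725 ] 0.06691461645342678 29.99863867786189 8.75
```

```bash
python3 -m crank '[[[0,0,0.06,0],[0,0,0.13,0],[0,0,0.19,0],[0,0,0.225,0],[0,0,0.24,0],[0,0,0.249,0],[0,0,0.249,0],[0,0,0.249,0]]]'; python3 -m crank '[[[0,0,0,0],[0,0,0,0],[0,0,0,0],[0,0,0,0],[0,0,0,0]]]' -1;  python3 -m crank '[[[0,0,-0.06,0],[0,0,-0.15,0],[0,0,-0.25,0],[0,0,-0.35,0],[0,0,-0.35,0],[0,0,-0.35,0]]]'; python3 -c "
from h import *
go(.4415,-.0405,.14,104);go(.4415,-.0405,.005,104)"
```

```text
t: 9.75
eef_pos: [0.4312, 0.1769, 0.0071]
orientation: [[0.134, 0.991, 0.002], [0.991, -0.134, 0.001], [0.001, 0.002, -1.0]]
ft_force: [-1.7, 1.9, -3.0]
opening: 0.0668
grip_force: 30.0
t: 10.38
eef_pos: [0.4305, 0.1765, 0.006]
orientation: [[0.134, 0.991, 0.0], [0.991, -0.134, 0.0], [0.0, 0.0, -1.0]]
ft_force: [-0.6, -0.4, -0.1]
opening: 0.0875
grip_force: 0.0
t: 11.12
eef_pos: [0.4303, 0.1764, 0.1452]
orientation: [[0.134, 0.991, -0.001], [0.991, -0.134, -0.0], [-0.0, -0.001, -1.0]]
ft_force: [-0.4, -0.1, -0.2]
opening: 0.0879
grip_force: 0.0
t 11.12 shift [-0.5336  0.1005  0.0131] turn -0.1205 | now [0.4303 0.1764 0.1452] 82.3
t 11.12 shift [-0.5335  0.1008  0.3506] turn -0.1205 | now [0.4303 0.1764 0.1452] 82.3
```

```bash
python3 -m crank '[[[-0.5335,0.1008,0.013,-0.1205],[-0.5335,0.1008,0.013,-0.1205],[-0.5335,0.1008,0.013,-0.1205],[-0.5335,0.1008,0.013,-0.1205],[-0.5335,0.1008,0.013,-0.1205],[-0.5335,0.1008,0.1,-0.1205],[-0.5335,0.1008,0.2,-0.1205],[-0.5335,0.1008,0.27,-0.1205],[-0.5335,0.1008,0.32,-0.1205],[-0.5335,0.1008,0.348,-0.1205],[-0.5335,0.1008,0.348,-0.1205],[-0.5335,0.1008,0.348,-0.1205]]]'; python3 -m crank '[[[0,0,0,0],[0,0,0,0],[0,0,0,0],[0,0,0,0],[0,0,0,0],[0,0,0,0]]]' 1
python3 -m crank '[[[0,0,-0.03,0],[0,0,-0.1,0],[0,0,-0.18,0],[0,0,-0.23,0],[0,0,-0.25,0],[0,0,-0.25,0],[0,0,-0.25,0],[0,0,-0.25,0],[0,0,-0.25,0],[0,0,-0.25,0]]]'
```

```text
t: 12.62
eef_pos: [0.4423, -0.0402, 0.0076]
orientation: [[-0.242, 0.97, 0.001], [0.97, 0.242, -0.0], [-0.0, 0.001, -1.0]]
ft_force: [-0.2, -0.3, 0.3]
opening: 0.0878
grip_force: 0.0
t: 13.38
eef_pos: [0.4409, -0.0408, 0.0073]
orientation: [[-0.242, 0.97, -0.002], [0.97, 0.242, -0.001], [-0.0, -0.002, -1.0]]
ft_force: [-5.2, -0.8, 4.7]
opening: 0.0669
grip_force: 30.0
t: 14.62
eef_pos: [0.4417, -0.0404, 0.1066]
orientation: [[-0.242, 0.97, -0.0], [0.97, 0.242, 0.0], [0.0, -0.0, -1.0]]
ft_force: [0.2, -0.0, -6.4]
opening: 0.0665
grip_force: 30.0
```

```bash
python3 -m crank '[[[0.1,0,0,0],[0.1,0,0,0],[-0.04,0,0,0],[-0.1,0,0,0],[0.04,0,0,0],[0.1,0,0,0],[0,0,0,0],[0,0,0,0]]]'; python3 ring.py;python3 -m crank '[[[0,0,0.06,0],[0,0,0.13,0],[0,0,0.19,0],[0,0,0.225,0],[0,0,0.24,0],[0,0,0.249,0],[0,0,0.249,0],[0,0,0.249,0]]]'; python3 -m crank '[[[0,0,0,0],[0,0,0,0],[0,0,0,0],[0,0,0,0],[0,0,0,0]]]' -1;  python3 -m crank '[[[0,0,-0.06,0],[0,0,-0.15,0],[0,0,-0.25,0],[0,0,-0.35,0],[0,0,-0.35,0],[0,0,-0.35,0]]]'; python3 -c "
from h import *
go(.4655,-.2755,.14,85.4);go(.4655,-.2755,.006,85.4)"
```

```text
t: 15.62
eef_pos: [0.4423, -0.0424, 0.1069]
orientation: [[-0.24, 0.971, 0.001], [0.971, 0.24, -0.003], [-0.003, 0.0, -1.0]]
ft_force: [0.0, -2.6, -6.1]
opening: 0.0668
grip_force: 30.0
F along box y [ 1.2  3.9  2.7 -1.5 -3.6 -1.1  2.   3.5  0.9 -2.4 -2.8 -0.1  2.9  2.2
  0.4 -2.4 -1.9  1.2] p2p last 14: 7.1
[ 0.44190678 -0.04066013  0.10683169] 0.06691394384790048 29.999158495556912 16.52
t: 17.52
eef_pos: [0.4423, -0.0404, 0.0079]
orientation: [[-0.242, 0.97, 0.001], [0.97, 0.242, 0.0], [-0.0, 0.001, -1.0]]
ft_force: [0.0, -1.9, -6.4]
opening: 0.0669
grip_force: 30.0
t: 18.15
eef_pos: [0.4419, -0.0404, 0.0073]
orientation: [[-0.242, 0.97, 0.0], [0.97, 0.242, -0.0], [-0.0, 0.0, -1.0]]
ft_force: [1.2, -0.4, 0.1]
opening: 0.0876
grip_force: 0.0
t: 18.9
eef_pos: [0.4416, -0.0404, 0.1464]
orientation: [[-0.242, 0.97, -0.001], [0.97, 0.242, 0.0], [0.0, -0.001, -1.0]]
ft_force: [-0.6, 0.4, -0.4]
opening: 0.0878
grip_force: 0.0
t 18.9 shift [-0.5849 -0.0841  0.0159] turn 0.1033 | now [ 0.4416 -0.0404  0.1464] 103.99
t 18.9 shift [-0.585  -0.0838  0.3509] turn 0.1033 | now [ 0.4416 -0.0404  0.1464] 103.99
```

Middle rattles: the force swings about ±3.5 N at roughly 3.5 Hz, and the left box showed none. Now the right box.

```bash
python3 -m crank '[[[-0.585,-0.084,0.016,0.1033],[-0.585,-0.084,0.016,0.1033],[-0.585,-0.084,0.016,0.1033],[-0.585,-0.084,0.016,0.1033],[-0.585,-0.084,0.016,0.1033],[-0.585,-0.084,0.1,0.1033],[-0.585,-0.084,0.2,0.1033],[-0.585,-0.084,0.27,0.1033],[-0.585,-0.084,0.32,0.1033],[-0.585,-0.084,0.349,0.1033],[-0.585,-0.084,0.349,0.1033],[-0.585,-0.084,0.349,0.1033]]]'; python3 -m crank '[[[0,0,0,0],[0,0,0,0],[0,0,0,0],[0,0,0,0],[0,0,0,0],[0,0,0,0]]]' 1
python3 -m crank '[[[0,0,-0.03,0],[0,0,-0.1,0],[0,0,-0.18,0],[0,0,-0.23,0],[0,0,-0.25,0],[0,0,-0.25,0],[0,0,-0.25,0],[0,0,-0.25,0],[0,0,-0.25,0],[0,0,-0.25,0]]]'
```

```text
t: 20.4
eef_pos: [0.4665, -0.2759, 0.0089]
orientation: [[0.08, 0.997, 0.002], [0.997, -0.08, -0.001], [-0.001, 0.002, -1.0]]
ft_force: [0.7, 0.1, -0.3]
opening: 0.0878
grip_force: 0.0
t: 21.15
eef_pos: [0.4658, -0.2757, 0.0081]
orientation: [[0.08, 0.997, -0.0], [0.997, -0.08, -0.0], [-0.0, -0.0, -1.0]]
ft_force: [-2.0, -0.1, 5.0]
opening: 0.0668
grip_force: 30.0
t: 22.4
eef_pos: [0.4658, -0.2755, 0.1074]
orientation: [[0.08, 0.997, -0.0], [0.997, -0.08, 0.0], [0.0, -0.0, -1.0]]
ft_force: [0.2, -0.9, -6.8]
opening: 0.0671
grip_force: 30.0
```

```bash
python3 -m crank '[[[0.1,0,0,0],[0.1,0,0,0],[-0.04,0,0,0],[-0.1,0,0,0],[0.04,0,0,0],[0.1,0,0,0],[0,0,0,0],[0,0,0,0]]]'; python3 ring.py;python3 -m crank '[[[0,0,0.06,0],[0,0,0.13,0],[0,0,0.19,0],[0,0,0.225,0],[0,0,0.24,0],[0,0,0.249,0],[0,0,0.249,0],[0,0,0.249,0]]]'; python3 -m crank '[[[0,0,0,0],[0,0,0,0],[0,0,0,0],[0,0,0,0],[0,0,0,0]]]' -1;  python3 -m crank '[[[0,0,-0.06,0],[0,0,-0.15,0],[0,0,-0.25,0],[0,0,-0.35,0],[0,0,-0.35,0],[0,0,-0.35,0]]]'
python3 - <<'E'
from h import *
go(.4415,-.0405,.14,104);go(.4415,-.0405,.006,104)
p=bot.capture("side"); cv2.imwrite("pics/s2.png",cv2.resize(p["frame"][60:260,180:480,::-1],None,fx=2.6,fy=2.6))
for l in("box_left","box_middle","box_right","dish"): print(l,[(round(r["score"],2),np.round(r["point"])) for r in bot.silhouettes(l,p)[:2]])
E
```

```text
t: 23.4
eef_pos: [0.4654, -0.2777, 0.1076]
orientation: [[0.082, 0.997, -0.0], [0.997, -0.082, -0.001], [-0.001, -0.0, -1.0]]
ft_force: [0.2, 0.5, -7.1]
opening: 0.0667
grip_force: 30.0
F along box y [ 0.5  0.6  0.1  0.6 -0.4 -0.9 -0.7 -0.2 -0.5  0.6  0.3  0.5 -0.3 -0.
  0.6  0.5  0.4 -0.8] p2p last 14: 1.48
[ 0.46581019 -0.27554954  0.10759531] 0.0669346883776343 29.999674922482882 24.3
t: 25.3
eef_pos: [0.4662, -0.2758, 0.0088]
orientation: [[0.08, 0.997, 0.001], [0.997, -0.08, -0.001], [-0.001, 0.001, -1.0]]
ft_force: [-0.3, -0.1, -7.5]
opening: 0.0664
grip_force: 30.0
t: 25.92
eef_pos: [0.4658, -0.2756, 0.0081]
orientation: [[0.08, 0.997, 0.0], [0.997, -0.08, -0.0], [-0.0, 0.0, -1.0]]
ft_force: [-0.3, -0.1, -0.8]
opening: 0.088
grip_force: 0.0
t: 26.68
eef_pos: [0.4656, -0.2754, 0.1471]
orientation: [[0.08, 0.997, -0.001], [0.997, -0.08, 0.001], [0.0, -0.001, -1.0]]
ft_force: [-0.3, 1.4, -1.1]
opening: 0.0878
grip_force: 0.0
t 26.68 shift [ 0.5806 -0.1072  0.0182] turn -0.1033 | now [ 0.4656 -0.2754  0.1471] 85.4
t 26.68 shift [ 0.5804 -0.1069  0.3532] turn -0.1033 | now [ 0.4656 -0.2754  0.1471] 85.4
box_left [(0.94, array([278., 175.])), (0.68, array([302., 340.]))]
box_middle [(0.55, array([300., 222.]))]
box_right [(0.86, array([308., 264.]))]
dish [(0.94, array([354., 224.]))]
```

View pics/s2.png

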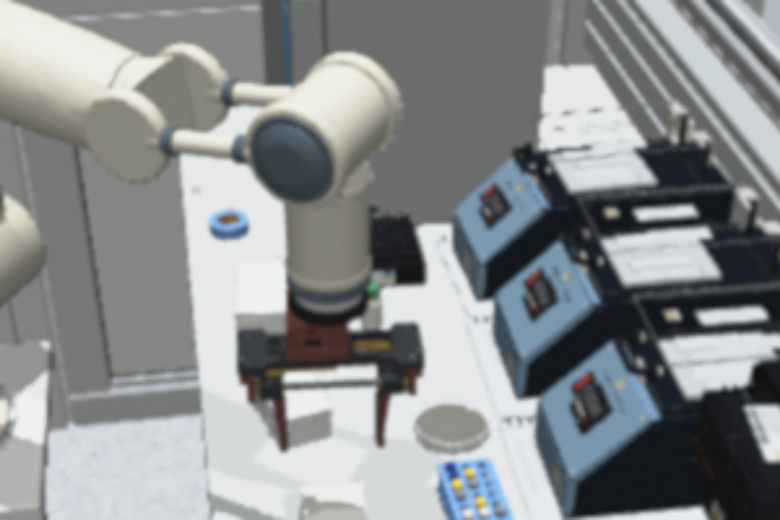

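The boxes and dish stand in place: dish at crop (452,428), gripper over the right box, middle box behind it at (300,420). I take the middle box again and check the instrument fronts behind the dish.

```bash
python3 -m crank '[[[0.5805,-0.107,0.018,-0.1033],[0.5805,-0.107,0.018,-0.1033],[0.5805,-0.107,0.018,-0.1033],[0.5805,-0.107,0.018,-0.1033],[0.5805,-0.107,0.018,-0.1033],[0.5805,-0.107,0.1,-0.1033],[0.5805,-0.107,0.2,-0.1033],[0.5805,-0.107,0.27,-0.1033],[0.5805,-0.107,0.32,-0.1033],[0.5805,-0.107,0.352,-0.1033],[0.5805,-0.107,0.352,-0.1033],[0.5805,-0.107,0.352,-0.1033]]]'; python3 -m crank '[[[0,0,0,0],[0,0,0,0],[0,0,0,0],[0,0,0,0],[0,0,0,0],[0,0,0,0]]]' 1
python3 -m crank '[[[0,0,-0.03,0],[0,0,-0.1,0],[0,0,-0.18,0],[0,0,-0.25,0],[0,0,-0.3,0],[0,0,-0.32,0],[0,0,-0.32,0],[0,0,-0.32,0]]]'
python3 - <<'E'
from h import *
p=bot.capture("side"); t=bot.capture("top")
for c in((570,510),(540,430),(640,405),(600,340),(522,393),(497,310),(600,283),(560,240)):
    uv=np.array(c)/2.6+[180,60]; print(c,[np.round(at_z(p,uv,z)[:2],3).tolist() for z in(0,.1,.2)])
# top view: front edges of instruments, crop rows ~78 (2.28x)
for c in((155,78),(258,76),(305,76),(402,76),(455,76),(552,76),(140,20)): print("top",c,[np.round(at_z(t,np.array(c)/2.28+[150,100],z)[:2],3).tolist() for z in(0,.1,.2)])
go(.630,-.096,.128,104)
for r in bot.silhouettes("dish",t)[:1]: print(at_z(t,r["point"],.015),r["score"])
E
```

```text
t: 28.42
eef_pos: [0.4424, -0.0411, 0.0081]
orientation: [[-0.241, 0.97, 0.001], [0.97, 0.241, -0.0], [-0.001, 0.001, -1.0]]
ft_force: [0.4, 0.2, -0.5]
opening: 0.0875
grip_force: 0.0
t: 29.18
eef_pos: [0.4422, -0.0407, 0.0077]
orientation: [[-0.242, 0.97, 0.001], [0.97, 0.242, 0.0], [-0.0, 0.001, -1.0]]
ft_force: [-0.2, 0.5, 4.2]
opening: 0.0671
grip_force: 30.0
t: 30.18
eef_pos: [0.4411, -0.0406, 0.1337]
orientation: [[-0.242, 0.97, -0.002], [0.97, 0.242, 0.0], [0.001, -0.002, -1.0]]
ft_force: [-0.4, 0.5, -6.3]
opening: 0.0667
grip_force: 30.0
(570, 510) [[0.73, -0.262], [0.693, -0.363], [0.655, -0.464]]
(540, 430) [[0.732, -0.123], [0.694, -0.238], [0.657, -0.352]]
(640, 405) [[0.864, -0.096], [0.813, -0.213], [0.763, -0.33]]
(600, 340) [[0.854, 0.041], [0.804, -0.089], [0.755, -0.22]]
(522, 393) [[0.728, -0.051], [0.69, -0.173], [0.653, -0.294]]
(497, 310) [[0.738, 0.128], [0.699, -0.011], [0.661, -0.15]]
(600, 283) [[0.892, 0.169], [0.839, 0.026], [0.785, -0.117]]
(560, 240) [[0.867, 0.285], [0.816, 0.131], [0.765, -0.024]]
top (155, 78) [[0.715, 0.288], [0.694, 0.264], [0.673, 0.241]]
top (258, 76) [[0.721, 0.136], [0.699, 0.122], [0.677, 0.108]]
top (305, 76) [[0.722, 0.067], [0.7, 0.057], [0.678, 0.048]]
top (402, 76) [[0.724, -0.076], [0.702, -0.076], [0.68, -0.076]]
top (455, 76) [[0.725, -0.154], [0.703, -0.149], [0.681, -0.144]]
top (552, 76) [[0.727, -0.296], [0.705, -0.282], [0.683, -0.268]]
top (140, 20) [[0.802, 0.313], [0.775, 0.288], [0.748, 0.263]]
t 30.27 shift [-0.2485  0.4245  0.0138] turn -0.0 | now [ 0.4412 -0.0406  0.134 ] 103.99
[ 0.62959035 -0.09047308  0.015     ] 0.71
```

The instrument panels run from x ≈ 0.72 at the base to x ≈ 0.78 at z ≈ 0.15. The gripper body would reach x ≈ 0.725 at z ≈ 0.21, so it clears. Moving smoothly over the dish.

```bash
python3 -m crank '[[[-0.01,0.02,0.01,0],[-0.04,0.07,0.014,0],[-0.08,0.14,0.014,0],[-0.12,0.21,0.014,0],[-0.16,0.28,0.014,0],[-0.2,0.345,0.014,0],[-0.23,0.395,0.014,0],[-0.243,0.418,0.014,0],[-0.247,0.4245,0.014,0],[-0.247,0.4245,0.014,0],[-0.247,0.4245,0.014,0],[-0.247,0.4245,0.014,0]]]'
python3 -m crank '[[[0,0,0,0],[0,0,0,0],[0,0,0,0],[0,0,0,0],[0,0,0,0],[0,0,0,0],[0,0,0,0],[0,0,0,0],[0,0,0,0],[0,0,0,0],[0,0,0,0],[0,0,0,0]]]'
python3 - <<'E'
from h import *
p=bot.capture("side"); cv2.imwrite("pics/s3.png",cv2.resize(p["frame"][60:300,220:480,::-1],None,fx=2.5,fy=2.5))
E
```

```text
t: 31.82
eef_pos: [0.6302, -0.0953, 0.13]
orientation: [[-0.242, 0.97, 0.0], [0.97, 0.242, -0.0], [-0.0, 0.0, -1.0]]
ft_force: [0.2, 0.7, -6.5]
opening: 0.0667
grip_force: 30.0
t: 33.33
eef_pos: [0.6304, -0.0955, 0.1296]
orientation: [[-0.242, 0.97, -0.0], [0.97, 0.242, -0.0], [-0.0, -0.0, -1.0]]
ft_force: [0.6, 0.9, -6.5]
opening: 0.0669
grip_force: 30.0
```

View pics/s3.png

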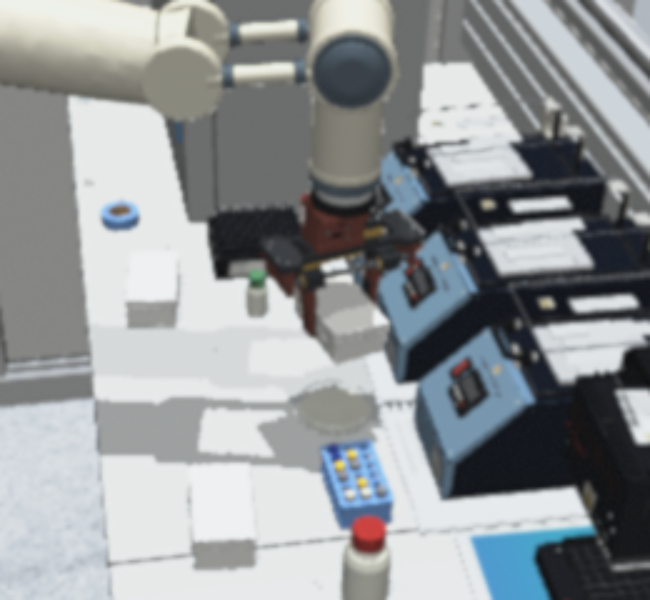

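The box is held level above the dish (box at (350,325), dish at (335,405) in the crop). The left box at (152,285) and right box at (222,510) stand in place. I let it settle and hand in.

```bash
python3 -m crank '[[[0,0,0,0],[0,0,0,0],[0,0,0,0],[0,0,0,0],[0,0,0,0],[0,0,0,0],[0,0,0,0],[0,0,0,0],[0,0,0,0],[0,0,0,0],[0,0,0,0],[0,0,0,0]]]'; python3 -c "
from station import bot
print(bot.close_job())"
```

```text
t: 34.88
eef_pos: [0.6304, -0.0955, 0.1296]
orientation: [[-0.242, 0.97, -0.0], [0.97, 0.242, -0.0], [-0.0, -0.0, -1.0]]
ft_force: [0.2, 0.3, -5.6]
opening: 0.0671
grip_force: 30.0
the job is handed in; nothing more can be done
None
```

The middle box rattled (about ±3.5 N at roughly 3.5 Hz, the other two only noise); I handed the job in at about 35 s with it held level and still over the dish, underside about 12 cm up, and the left and right boxes back in place; no verdict was returned.

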